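# Index the slide carriage and lift out the latched cassette

### The job

Push the carriage along its rail, by the blue tab, to the pick-up station (the green clamp), where it clicks into its detent. There, pinch the slide cassette's two orange side catches together and lift the cassette level out of the carriage. Finish while still holding it steady by the squeezed catches, at least 10 cm above its seat, with the carriage left in the detent and the other things on the bench undisturbed.

Things in the scene. Friction and masses are not known exactly. Their poses are not given: they have to be found in the camera images.
- rail: Fixed aluminium rail, base plate 6 mm thick (own frame: x -72 to +60 mm, y -125 to +125 mm), dark middle bar (top at 18 mm) and black end stops (top at 28 mm). Origin: on the bench under its middle, z up. It runs along its own y; the carriage is pushed towards +y (the robot's left, yaw within 0.3 rad). Its -x edge faces the robot.
- pickup (a point): Where deck lies when the carriage is in the pick-up detent, 30 mm above the bench, axes as the rail's; it differs between runs: 30 to 70 mm along +y from the rail's middle. A green clamp with a white line on the rail's near edge (21 mm high, at x = -67 to -79 mm from this point) marks the same y. Open above.
- hold_down (a point): Middle of the top of the aluminium hold-down bar at the rail's far side, 76 mm above the bench. The bar is 26 mm (rail's x) by 90 mm (y), 4 mm thick, on a 6 mm wall under its far edge. It reaches over the far end of the waiting cassette, which so cannot be lifted there.
- carriage (a joint): Position of the grey carriage along the rail in m: it waits at 0 (deck 75 mm towards -y from the rail's middle) and grows to the rail's +y, end stop 0.155. Friction about 1 N; 6 mm before the pick-up point it passes the crest of a ridge (3 to 6 N of push), then drops by itself into the detent. A second crest lies 6 mm beyond; if pushed past it, push back.
- deck (a point): Middle of the top of the carriage's deck, 30 mm above the bench, axes as the rail's. Deck: x -64 to +48 mm, y -38 to +38 mm. The cassette's underside rests here. Two steel strikers stand on it at y = -33 to -23 and +23 to +33 mm, x -15 to +15 mm, 11 mm high; their lips hook over the catches' teeth. Fingers must stay above them.
- tab (a point): Centre of the upper part of the blue push tab on the near (-x) end of the carriage: upright, 14 mm (x) by 10 mm (y, along the rail), from the deck up to 33 mm above it. The point lies 20 mm above the deck, 50 mm above the bench, at x = -57 mm, y = 0 from deck.
- cassette: White cassette with four glass slides, 84 mm (x) by 32 mm (y) by 38 mm high without its catches, about 0.15 kg, loose. Origin: middle of its underside; z up. Seated, its axes lie as the rail's (1 mm of play): long side across the rail, catches facing along it. Two spring catches lock it in the carriage until both are squeezed inwards.
- catch_point_left (a point): Middle of the outer face of the orange catch paddle on the cassette's +y side. Paddle: 22 mm (x) wide, from 18 to 44 mm above the cassette's underside; this point is 31 mm above it (61 mm above the bench when seated). The two outer faces are 54 mm apart (y = +27, -27 mm) when free, 41 mm apart when squeezed to their stops.
- catch_point_right (a point): The same point on the cassette's -y side.
- catch_left (a joint): Travel of the +y catch towards the middle of the cassette, in m: 0 free, 0.0065 fully squeezed. Its tooth is clear of the striker from 0.0035 on. Spring 1.6 N when free, 4.2 N at the stop.
- catch_right (a joint): The same for the -y catch.
- slide_box: Blue slide box lying left of the rail, 96 x 155 x 34 mm, loose, to be left alone. Origin: middle of its underside.
- timer: White timer lying right of the rail, 58 x 58 x 18 mm, loose, to be left alone. Origin: middle of its underside.
- amber_vial: Amber vial with a black cap standing right of the rail, 22 mm across, 70 mm high, loose, to be left alone. Origin: middle of its underside.
- beaker: Clear beaker standing right of the rail, 53 mm across, 70 mm high, loose, to be left alone. Origin: middle of its underside.
- buffer_red: White bottle with a red band behind the rail, 54 mm across, 109 mm high, loose, to be left alone. Origin: middle of its underside.
- buffer_yellow: White bottle with a yellow band behind the rail, 54 mm across, 109 mm high, loose, to be left alone. Origin: middle of its underside.
- tape_roll: Cream paper tape roll lying at the right end of the bench, 68 mm across, 19 mm high, loose, to be left alone. Origin: middle of its underside.
- marker: Blue marker pen lying left of the slide box, 126 mm long, 14 mm thick, loose, to be left alone. Origin: middle of its underside.

How it is judged (in metres and radians):
On the way, in this order (a step that is already met when the one before it is completed fails the run):
1. the carriage rests in the pick-up detent, with the cassette still locked in it (velocity of joint carriage below 0.01 m/s and value of joint each of catch_left, catch_right below 0.002 m and z of cassette in the frame of deck below 0.005 m and y of deck in the frame of pickup between -0.004 and 0.004 m), for 0.3 s.
2. both catches are squeezed by the fingers while the cassette sits in the carriage at the station (value of joint each of catch_left, catch_right above 0.0033 m and contact force between the fingers and cassette above 1 N and z of cassette in the frame of deck below 0.01 m and y of deck in the frame of pickup between -0.006 and 0.006 m), for 0.05 s.
At the end, for the whole second after the job is handed in: The fingers hold the cassette at rest by both squeezed catches (each pressed in at least 3.3 mm), its underside at least 90 mm above the deck, level within 15 degrees, touching nothing of the rail or carriage, and the carriage stands within 5 mm of the detent (z of cassette in the frame of deck above 0.09 m and angle between cassette's own z axis and vertical below 0.26 rad and value of joint each of catch_left, catch_right above 0.0033 m and contact force between the fingers and cassette above 1 N and contact force between cassette and rail below 0.1 N and linear speed of cassette below 0.03 m/s and y of deck in the frame of pickup between -0.005 and 0.005 m); the arm keeps its last pose, push and grip.
It fails at once if the slide box, timer, vial, beaker, tape roll, marker or a bottle is displaced by more than 15 mm (distance of any of slide_box, timer, amber_vial, beaker, buffer_red, buffer_yellow, tape_roll, marker from where it was at the start of the episode above 0.015 m).
It also fails if it takes over 48 s, if anything falls off the work surface, if the arm or the gripper's body presses on something with over 40 N, if the wrist force passes 120 N, or if a joint passes its speed limit or range.

### The arm

A 6-joint arm with a two-finger parallel gripper is mounted at the origin on a cart in front of the work surface, level with it; the furniture and walls round the work are solid. World frame = base frame: x ahead of the robot, y to its left, z up, the work surface at z = 0. Lengths are in mm, angles in rad, forces in N, time in s.
With the tool pointing down it reaches from about 350 to 725 mm from the base axis. Payload 6 kg.
Tool frame: the origin (TCP) lies at the very end of the fingers, on their centre line; the grasp point (between the pads) lies 19 mm behind it; z points along the fingers, x is the direction in which the jaws open and shut, and the axes are right-handed (so a half turn about z gives the same grasp; the last joint's range is limited). The gripper opens to 85 mm and grips with 20 to 120 N. Pads are 22 mm wide; open, the fingers measure 114 mm over their backs; the gripper's body (76 mm by 85 mm) begins 54 mm behind the grasp point. The pads swing forward as they close: fully open they stand 13 mm farther back than shut.
Start: joints at [-0.886, 0.04, 0.085, 0, -1.615, -0.334], TCP at [206.197, -563.433, 231.261] pointing down, gripper open.
Joint ranges: [-2.56, 2.56], [-1.29, 2.01], [-1.08, 1.49], [-3.29, 1.98], [-2.81, -0.18], [-2.99, 2.99]. Speed limits (rad/s): [2.57, 2.57, 3.01, 3.14, 3.14, 3.14].

### API

Orientations are given as [roll, pitch, yaw] about the fixed x, y, z axes, in that order (R = Rz(yaw) Ry(pitch) Rx(roll)).
In Python, from rig import readout, capture, r gives the robot as it stands.
- The arm moves only by the tool arm_command, never from a script. Its argument "motion" is a list that holds one entry, the list of rows, each a list of 4 numbers: the shift along the world's x, y, z each as a share of 0.15 m, from -1 to 1, then the turn about the world's z as a share of 120 degrees, from -1 to 1. In form: [[[dx, dy, dz, spin], ...]]. A call has exactly 8 rows; each row is the pose to reach, as a shift and turn from the pose commanded when the call began; what a row does not reach only later rows make up. A row lasts 1/8 s, in which the tool goes at most 62.5 mm and 10.7 degrees, less where a joint would pass 70% of its speed; a pose out of reach is approached as far as the arm can. A call with a number of a shift or a turn outside -1 to 1 is refused whole. A call with a gripper value outside its range is refused whole. "grip" is the closure, from 0 (fully open) to 1 (shut), set as the call begins (left out, the last holds). The fingers move at their own pace and stop on an object; the grip force is fixed at half the most. Time passes only in rows, so rows that repeat a pose let the fingers close, or fill a call up. It gives the time, the measured TCP pose, the force and the opening at its end, in the units of the state.
- readout.read_state(): the state, without advancing time (a new reading comes with each control period).
- capture(name): name is "scene" or "top"; returns a dict with "img" (400x640x3 uint8, red, green, blue), "depth" (400x640 float32, mm along the optical axis (not along the pixel's ray), 0 where there is no reading), "fx", "fy", "cx", "cy" (pixels), "rvec" (rotation vector, rad) and "tvec" (3), from world to camera coordinates, as OpenCV has them. Camera axes: x right, y down, z forward; pixel columns grow to the right and rows downward; lengths in mm; the calibration is good to about 2 mm. A picture is of the moment at which its call begins.
- r.job_done(): hands the job in, once; it reports no verdict.
The state is a dict: "time": time; "joint_positions": joint angles; "joint_vel": joint speeds; "joint_torque": joint torques, N m; "ee_pos": TCP position; "tool_rot": TCP orientation; "ft_force": force on the tool from outside, world axes, zero at the start; "ft_torque": the same for the moment, N m; "gripper_width": finger opening in mm.
Only numpy, scipy, OpenCV 4.12 (cv2) and the standard library are available. Lean on these libraries where they do the work, as an engineer would, in place of code of your own. Each camera call takes 0.05 s, during which the arm holds its last target.

## Working session

There is one attempt and no reset: what is moved stays moved. The work goes in short steps, Python scripts to look and compute and a tool call to move; the robot and the scene stay as the last step left them, time stands still between calls to the robot, and variables do not carry over. Pictures are saved under pics/ and viewed, and the job is handed in when it is done.

Besides the shell and the picture viewer there is one more tool, called after "Request:" by a JSON object that holds its "op" and its "data". arm_command: Moves the arm, as the interface text tells. Its arguments: {"type":"object","properties":{"motion":{"type":"array","items":{"type":"array","items":{"type":"array","items":{"type":"number"}}}},"grip":{"type":"number"}},"required":["motion"]}

```bash
mkdir -p pics; ls
cat > h.py <<'E'
import numpy as np, cv2
from rig import readout, capture, r
def cap(name,fn):
    c=capture(name); cv2.imwrite('pics/'+fn+'.png',c['img'][:,:,::-1]); np.savez('pics/'+fn+'.npz',**c); return c
def load(fn): return dict(np.load('pics/'+fn+'.npz'))
def world(c,u,v,d=None):
    R=cv2.Rodrigues(np.array(c['rvec'],float))[0]; t=np.array(c['tvec'],float).ravel()
    u=np.asarray(u,float);v=np.asarray(v,float)
    if d is None: d=c['depth'][v.astype(int),u.astype(int)]
    p=np.stack([(u-c['cx'])/c['fx']*d,(v-c['cy'])/c['fy']*d,d+0*u],-1)
    return (p-t)@R
def worldz(c,u,v,z):
    a=world(c,u,v,np.array(100.)); b=world(c,u,v,np.array(1000.))
    s=(z-a[...,2])/(b[...,2]-a[...,2]); return a+s[...,None]*(b-a) if np.ndim(s) else a+s*(b-a)
def proj(c,P): return cv2.projectPoints(np.array(P,float).reshape(-1,3),np.array(c['rvec'],float),np.array(c['tvec'],float),np.array([[c['fx'],0,c['cx']],[0,c['fy'],c['cy']],[0,0,1]],float),None)[0].reshape(-1,2)
E
python3 - <<'E'
from h import *
for n in ('scene','top'):
    c=cap(n,n+'0'); R=cv2.Rodrigues(np.array(c['rvec'],float))[0]; print(n,-R.T@np.array(c['tvec']).ravel(),R[2],c['fx'])
print(readout.read_state())
E
```

```text
pics
scene [-224.53591011 -952.31678052  912.00830938] [ 0.53768135  0.63821108 -0.55098583] 408.42698503070375
top [ 237.50278649  -22.22616597 1567.84024474] [ 0.21277104 -0.00263515 -0.97709853] 431.77182949895194
{'time': 0.1, 'joint_positions': array([-8.86287302e-01,  4.07766726e-02,  8.38866088e-02, -4.04825170e-04,
       -1.61552777e+00, -3.33700100e-01]), 'joint_vel': array([-1.45225875e-03,  4.23735210e-04,  3.43898834e-03,  1.86129967e-03,
       -6.00957784e-04, -4.45988635e-05]), 'joint_torque': array([-4.10987064e-03, -3.69346619e+01,  3.48282194e+01,  6.95174485e+00,
       -4.48337785e-03,  6.50475513e-07]), 'ee_pos': array([ 206.15087498, -563.14251829,  230.35204844]), 'tool_rot': array([-3.14144368e+00, -1.66452539e-03,  1.92162290e+00]), 'ft_force': array([-0.22069478,  0.12392671,  0.14758078]), 'ft_torque': array([-0.01848792, -0.01345345,  0.02674825]), 'gripper_width': 85.52876857109764}
```

View pics/scene0.png

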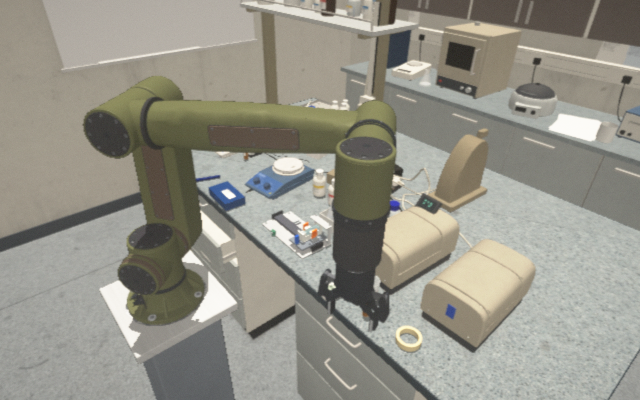

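View pics/top0.png

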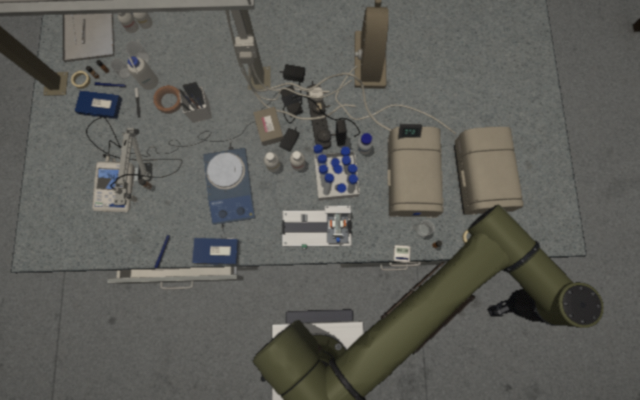

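The top view shows the rail at about (317,228), with the carriage at its right end (about (338,226)) and the green clamp at about (304,246). I'll zoom in.

Run:
```python
from h import *
c=load('top0'); im=c['img'][195:265,270:365][:,:,::-1]
cv2.imwrite('pics/topz.png',cv2.resize(im,None,fx=8,fy=8,interpolation=cv2.INTER_CUBIC))
c=load('scene0'); im=c['img'][195:265,250:345][:,:,::-1]
cv2.imwrite('pics/scz.png',cv2.resize(im,None,fx=8,fy=8,interpolation=cv2.INTER_CUBIC))
```

```text
(no output)
```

View pics/topz.png

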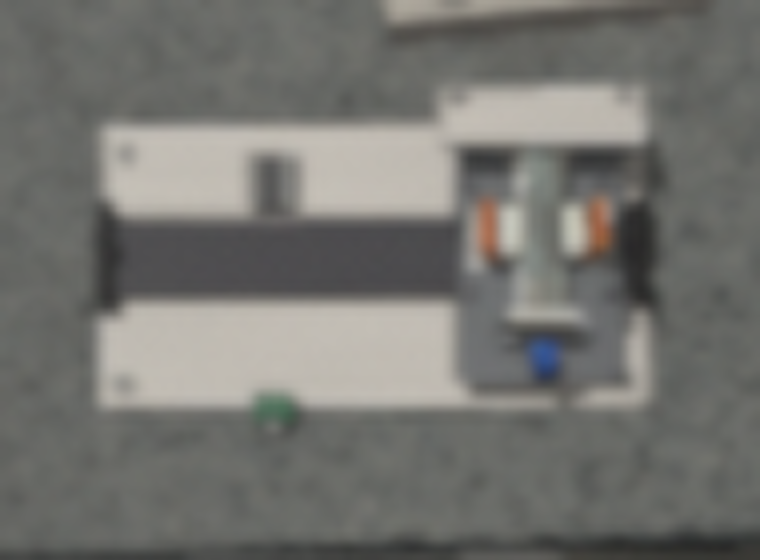

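View pics/scz.png

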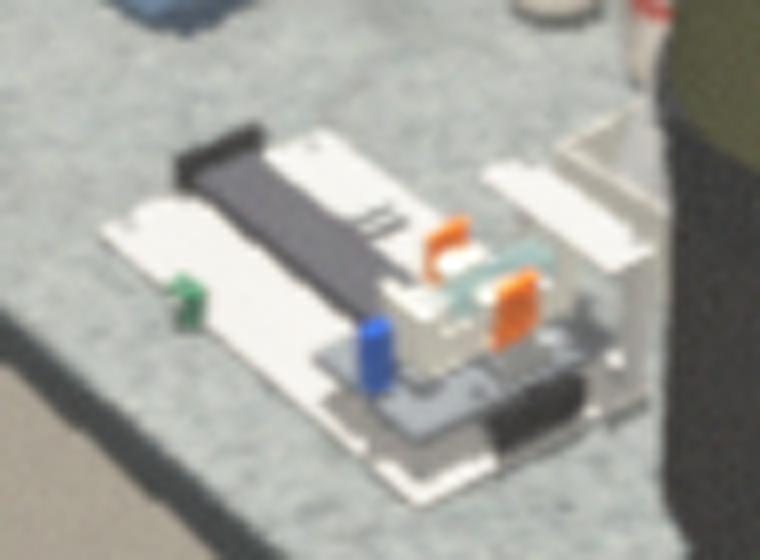

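Run:
```python
from h import *
c=load('top0')
f=lambda x,y:((x+.5)/8-.5+270,(y+.5)/8-.5+195)
def W(x,y,z): return worldz(c,*f(x,y),z)
pts={'TL':(100,124,6),'BL':(97,408,6),'BR':(652,407,6),'HDl_top':(440,88,76),'HDr_top':(648,85,76),'HDl_n':(440,146,76),'HDr_n':(650,148,76),'tab':(545,352,63),'padL':(487,226,74),'padR':(599,224,74),'clamp':(275,408,21),'deckBL':(458,383,30),'deckBR':(628,383,30)}
for k,(x,y,z) in pts.items():
    u,v=f(x,y); p=W(x,y,z); print(k,np.round(p,1),'depthpt',np.round(world(c,round(u),round(v)),1))
```

```text
TL [552.5 118.1   6. ] depthpt [554.  118.9   0. ]
BL [421.4 120.7   6. ] depthpt [4.204e+02 1.201e+02 3.000e-01]
BR [ 414.5 -130.5    6. ] depthpt [ 415.5 -130.    10.9]
HDl_top [550.1 -38.4  76. ] depthpt [549.6 -39.9  70.7]
HDr_top [ 548.8 -130.1   76. ] depthpt [ 5.653e+02 -1.373e+02  2.000e-01]
HDl_n [524.1 -37.6  76. ] depthpt [ 5.38e+02 -3.99e+01 -1.00e-01]
HDr_n [ 520.5 -129.8   76. ] depthpt [ 534.1 -135.6    5.4]
tab [433.5 -80.8  63. ] depthpt [432.3 -82.   59.6]
padL [488.2 -57.1  74. ] depthpt [489.5 -55.8  62.4]
padR [ 487.7 -106.1   74. ] depthpt [ 488.1 -105.2   62.3]
clamp [417.3  39.5  21. ] depthpt [415.2  39.2  25.5]
deckBL [425.  -42.8  30. ] depthpt [429.3 -43.8   7.7]
deckBR [ 422.8 -118.6   30. ] depthpt [ 424.4 -118.5   29.4]
```

Run:
```python
from h import *
from scipy.optimize import least_squares
c=load('top0'); g=cv2.cvtColor(c['img'],cv2.COLOR_RGB2GRAY).astype(float)
def edge(cols,v0,v1,sign,z):
    P=[]
    for u in cols:
        d=np.diff(g[v0:v1,u])*sign; k=np.clip(d,0,None)**2; v=v0+.5+(k*np.arange(len(k))).sum()/k.sum(); P.append(worldz(c,u,v,z))
    P=np.array(P); a=np.polyfit(P[:,1],P[:,0],1); print('edge slope',a[0],'x at y0',a[1],'std',np.std(P[:,0]-np.polyval(a,P[:,1]))); return a
edge(list(range(285,301))+list(range(309,326)),243,250,-1,6)   # near plate
edge(range(286,300),207,214,1,6)  # far plate
edge(range(288,326),219,226,-1,18); edge(range(288,326),229,236,1,18)
f=lambda x,y:((x+.5)/8-.5+270,(y+.5)/8-.5+195)
obs=[((-72,125,6),(97,408)),((60,125,6),(100,124)),((-72,-125,6),(652,407))]
def res(q):
    R=np.array([[np.cos(q[2]),-np.sin(q[2])],[np.sin(q[2]),np.cos(q[2])]])
    o=[]
    for m,p in obs:
        u,v=f(*p); w=R@np.array(m[:2])+q[:2]; o+=list(proj(c,[*w,m[2]])[0]-(u,v))
    return o
s=least_squares(res,[490,0,0]); print(s.x,s.fun)
for ch,(lo) in {'blue':lambda r,g,b:(b>r+40)&(b>g+20),'orange':lambda r,g,b:(r>b+50)&(r>g+30),'green':lambda r,g,b:(g>r+20)&(g>b+5)}.items():
    I=c['img'].astype(int); m=lo(I[...,0],I[...,1],I[...,2]); m[:195]=0;m[265:]=0;m[:,:270]=0;m[:,365:]=0
    n,l,st,ce=cv2.connectedComponentsWithStats(m.astype(np.uint8)); print(ch,st[1:].tolist(),ce[1:].tolist())
```

```text
edge slope 0.0276949370458864 x at y0 418.2410448278386 std 0.12214235380414304
edge slope 0.028946556823831307 x at y0 548.5412162492963 std 0.09910655795460696
edge slope 0.023254468200135818 x at y0 503.2513848593809 std 0.9578080351595477
edge slope 0.027697702843483673 x at y0 465.2767119732143 std 0.05959914445153531
[ 4.89785170e+02 -6.22265893e+00 -2.34832182e-02] [ 0.08575109  0.1703562   0.21060614 -0.05880847 -0.29238327 -0.1036736 ]
blue [[336, 237, 4, 5, 15]] [[337.6, 238.93333333333334]]
orange [[330, 220, 2, 7, 12], [344, 220, 2, 6, 11]] [[330.5, 223.0], [344.45454545454544, 222.72727272727272]]
green [[302, 245, 5, 2, 9]] [[303.77777777777777, 245.55555555555554]]
```

Request:
{"op": "arm_command", "data": {"motion": [[[0.05,0.125,0,-0.02],[0.1,0.25,0,-0.05],[0.15,0.4,0,-0.08],[0.2,0.55,0,-0.11],[0.25,0.7,0,-0.14],[0.3,0.85,0,-0.16],[0.35,0.95,0,-0.18],[0.4,1,0,-0.1807]]], "grip": 0.76}}

```text
time: 1.1
ee_pos: [266.5, -412.8, 231.2]
tool_rot: [3.141, -0.0, 1.544]
ft_force: [-0.3, -0.1, -0.6]
gripper_width: 20.6
```

Request:
{"op": "arm_command", "data": {"motion": [[[0.05,0.125,0,0],[0.1,0.25,0,0],[0.15,0.4,0,0],[0.2,0.55,0,0],[0.25,0.7,0,0],[0.3,0.85,0,0],[0.35,0.95,0,0],[0.4,1,0,0]]]}}

```text
time: 2.1
ee_pos: [326.7, -262.9, 231.2]
tool_rot: [3.141, -0.0, 1.544]
ft_force: [0.3, -0.4, -0.2]
gripper_width: 20.7
```

Request:
{"op": "arm_command", "data": {"motion": [[[0.05,0.125,-0.05,0],[0.1,0.25,-0.1,0],[0.15,0.4,-0.2,0],[0.2,0.55,-0.3,0],[0.25,0.7,-0.4,0],[0.3,0.85,-0.5,0],[0.35,0.95,-0.6,0],[0.4,1,-0.6,0]]]}}

```text
time: 3.1
ee_pos: [386.1, -113.0, 140.2]
tool_rot: [-3.139, 0.0, 1.544]
ft_force: [0.1, -1.0, -0.1]
gripper_width: 20.2
```

Request:
{"op": "arm_command", "data": {"motion": [[[0.05,0.05,-0.03,0],[0.12,0.1,-0.07,0],[0.19,0.16,-0.12,0],[0.24,0.21,-0.17,0],[0.265,0.226,-0.2,0],[0.265,0.226,-0.2,0],[0.265,0.226,-0.2,0],[0.265,0.226,-0.2,0]]]}}

```text
time: 4.1
ee_pos: [426.0, -79.7, 111.7]
tool_rot: [3.141, -0.0, 1.543]
ft_force: [-0.1, -0.8, -0.1]
gripper_width: 20.7
```

Run:
```python
from h import *
for n in('scene','top'):
    c=cap(n,n+'1')
    b=(195,265,270,365) if n=='top' else (175,265,235,355)
    im=c['img'][b[0]:b[1],b[2]:b[3]][:,:,::-1]
    cv2.imwrite('pics/%sz1.png'%n,cv2.resize(im,None,fx=6,fy=6,interpolation=cv2.INTER_CUBIC))
```

```text
(no output)
```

View pics/scenez1.png

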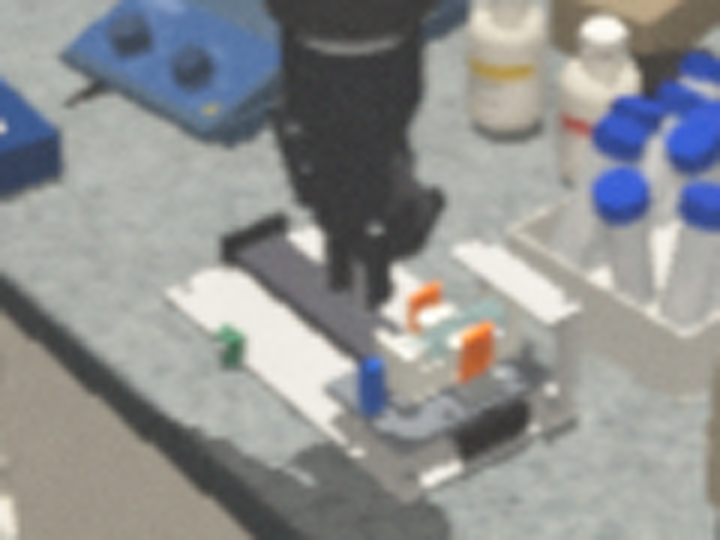

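View pics/topz1.png

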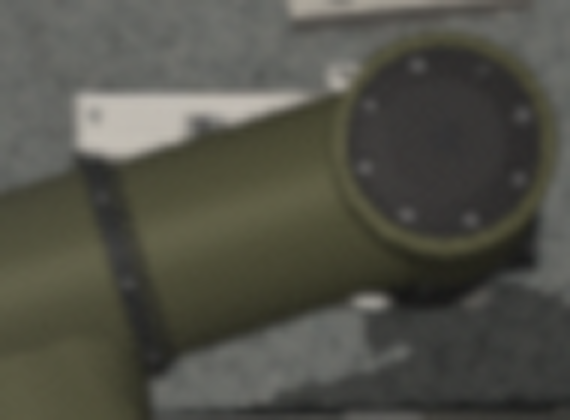

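The scene view shows the two fingertips at about zoom (340,285) and (377,300), above the blue tab at (371,360–410). I'll check the projections against that.

Run:
```python
from h import *
c=load('scene1')
P=[[426,-79.7,111.7],[430.1,-78.9,63],[430.1,-78.9,30],[430.1-7,-79.5+5,63],[430.1-7,-79.5-5,63],[430.1+7,-79.5-5,63],[426,-79.7+10,111.7],[426,-79.7-10,111.7],[417.3,39.5,21],[487.1+.7,-53.5,74],[487.1-.7,-107.5,74]]
p=proj(c,P); print(np.round((p-[235,175])*6+2.5))
I=c['img'].astype(int);r_,g_,b_=I[...,0],I[...,1],I[...,2]
m=(b_>r_+40)&(b_>g_+20); m[:225]=0;m[255:]=0;m[:,285:]&=True; 
vs,us=np.where(m[:, :305]); k=(us>290); print((us[k].min()-235)*6,(us[k].max()+1-235)*6,(vs[k].min()-175)*6,(vs[k].max()+1-175)*6)
```

```text
[[358. 297.]
 [364. 364.]
 [365. 409.]
 [349. 365.]
 [360. 373.]
 [380. 363.]
 [347. 289.]
 [369. 305.]
 [228. 333.]
 [416. 289.]
 [474. 333.]]
360 384 354 414
```

Request:
{"op": "arm_command", "data": {"motion": [[[0.007,-0.007,-0.06,0],[0.007,-0.007,-0.13,0],[0.007,-0.007,-0.19,0],[0.007,-0.007,-0.25,0],[0.007,-0.007,-0.29,0],[0.007,-0.007,-0.32,0],[0.007,-0.007,-0.34,0],[0.007,-0.007,-0.36,0]]]}}

```text
time: 5.2
ee_pos: [427.1, -80.6, 57.3]
tool_rot: [3.141, -0.0, 1.543]
ft_force: [0.1, -0.8, -0.2]
gripper_width: 20.3
```

Run:
```python
from h import *
for n in('scene',):
    c=cap(n,n+'2')
    b=(195,265,270,365) if n=='top' else (175,265,235,355)
    im=c['img'][b[0]:b[1],b[2]:b[3]][:,:,::-1]
    cv2.imwrite('pics/%sz2.png'%n,cv2.resize(im,None,fx=6,fy=6,interpolation=cv2.INTER_CUBIC))
```

```text
(no output)
```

View pics/scenez2.png

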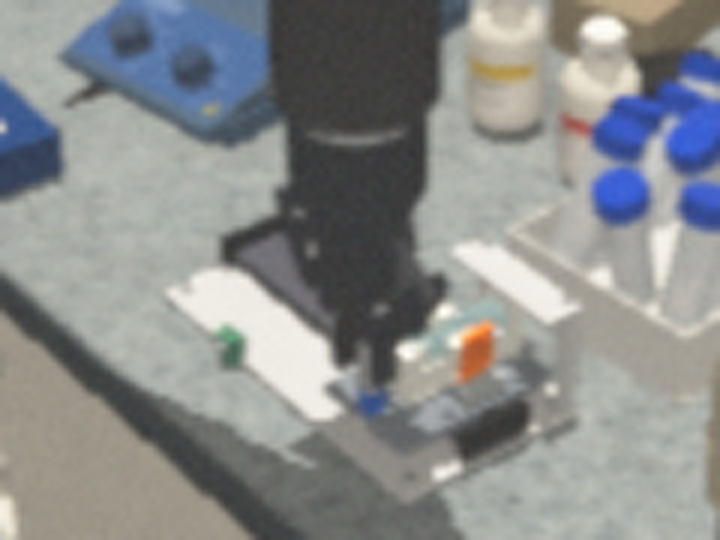

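Request:
{"op": "arm_command", "data": {"motion": [[[0,0,-0.03,0],[0,0,-0.06,0],[0,0,-0.09,0],[0,0.0,-0.1,0],[0,0.01,-0.1,0],[0,0.02,-0.1,0],[0.001,0.03,-0.1,0],[0.001,0.04,-0.1,0]]]}}

```text
time: 6.25
ee_pos: [427.3, -74.5, 42.4]
tool_rot: [3.141, 0.0, 1.543]
ft_force: [1.4, -1.2, -1.2]
gripper_width: 20.3
```

Request:
{"op": "arm_command", "data": {"motion": [[[0.002,0.07,0,0],[0.004,0.14,0,0],[0.006,0.21,0,0],[0.008,0.29,0,0],[0.01,0.37,0,0],[0.012,0.44,0,0],[0.014,0.5,0,0],[0.015,0.55,0,0]]]}}

```text
time: 7.25
ee_pos: [429.3, 8.6, 42.1]
tool_rot: [-3.141, -0.0, 1.543]
ft_force: [-0.3, -1.7, 0.0]
gripper_width: 20.3
```

Request:
{"op": "arm_command", "data": {"motion": [[[0.001,0.04,0,0],[0.002,0.08,0,0],[0.003,0.11,0,0],[0.004,0.13,0,0],[0.004,0.15,0,0],[0.004,0.16,0,0],[0.005,0.165,0,0],[0.005,0.17,0,0]]]}}

```text
time: 8.25
ee_pos: [430.2, 33.4, 42.3]
tool_rot: [-3.142, -0.0, 1.543]
ft_force: [-1.5, -1.5, -0.3]
gripper_width: 20.8
```

Request:
{"op": "arm_command", "data": {"motion": [[[0,0.004,0,0],[0,0.008,0,0],[0,0.012,0,0],[0,0.016,0,0],[0,0.02,0,0],[0,0.023,0,0],[0,0.026,0,0],[0,0.026,0,0]]]}}

```text
time: 9.25
ee_pos: [430.1, 34.9, 42.3]
tool_rot: [-3.141, 0.005, 1.542]
ft_force: [2.5, -13.3, -1.7]
gripper_width: 20.8
```

Run:
```python
from h import *
print({k:np.round(v,2) for k,v in readout.read_state().items() if k in('ee_pos','ft_force','ft_torque','tool_rot')})
for n in('scene','top'):
    c=cap(n,n+'3')
    b=(195,265,270,365) if n=='top' else (175,265,235,355)
    im=c['img'][b[0]:b[1],b[2]:b[3]][:,:,::-1]
    cv2.imwrite('pics/%sz3.png'%n,cv2.resize(im,None,fx=6,fy=6,interpolation=cv2.INTER_CUBIC))
```

```text
{'ee_pos': array([430.14,  34.86,  42.32]), 'tool_rot': array([-3.14,  0.  ,  1.54]), 'ft_force': array([  2.5 , -13.33,  -1.74]), 'ft_torque': array([-4.18, -0.98, -0.03])}
```

View pics/scenez3.png

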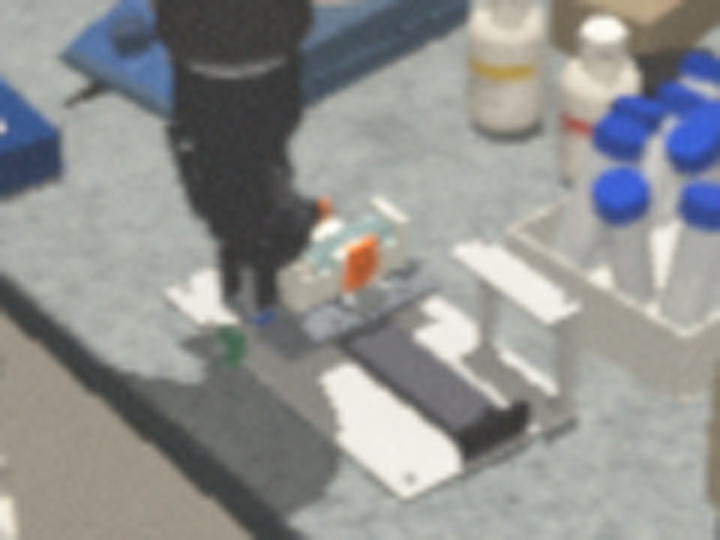

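View pics/topz3.png

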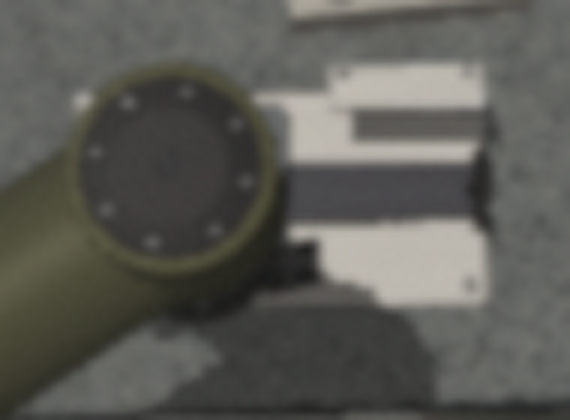

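Run:
```python
from h import *
def blob(fn,u0,u1,v0,v1):
    c=load(fn); I=c['img'].astype(int); m=(I[...,0]>I[...,2]+50)&(I[...,0]>I[...,1]+30); k=np.zeros_like(m); k[v0:v1,u0:u1]=m[v0:v1,u0:u1]
    n,l,st,ce=cv2.connectedComponentsWithStats(k.astype(np.uint8)); return c,[(s.tolist(),e.tolist()) for s,e in zip(st[1:],ce[1:]) if s[4]>3]
for fn in('scene0','scene1','scene2','scene3'):
    c,b=blob(fn,270,340,200,245); print(fn,b)
c=load('scene0')
yx=np.array([.0277,.9996])
for tr in (0,100,105,110,112,114,116,118,120):
    d=np.array([487.1,-80.5])+yx*tr; p=d+yx*-27; print(tr,d,proj(c,[*p,61]))
```

```text
scene0 [([303, 222, 6, 8, 27], [305.25925925925924, 224.8148148148148]), ([311, 228, 7, 11, 53], [314.0, 233.0])]
scene1 [([303, 222, 6, 8, 30], [305.1666666666667, 224.76666666666668]), ([311, 228, 7, 11, 51], [313.8235294117647, 233.05882352941177])]
scene2 [([311, 228, 7, 11, 50], [313.76, 233.1])]
scene3 [([288, 208, 2, 4, 8], [288.5, 209.5]), ([292, 214, 6, 10, 45], [294.55555555555554, 218.53333333333333])]
0 [487.1 -80.5] [[313.51064168 233.21159191]]
100 [489.87  19.46] [[296.17595138 219.60330405]]
105 [490.0085  24.458 ] [[295.34994338 218.95486128]]
110 [490.147  29.456] [[294.52762358 218.30931386]]
112 [490.2024  31.4552] [[294.19972283 218.05190126]]
114 [490.2578  33.4544] [[293.87240668 217.79494758]]
116 [490.3132  35.4536] [[293.54567357 217.53845161]]
118 [490.3686  37.4528] [[293.21952194 217.28241212]]
120 [490.424  39.452] [[292.89395024 217.02682789]]
```

Run:
```python
from h import *
s=readout.read_state(); print({k:np.round(s[k],3) for k in('joint_positions','joint_vel','joint_torque','ft_force','ee_pos')})
c=load('scene3')
im=c['img'][190:250,255:335][:,:,::-1]
cv2.imwrite('pics/z3b.png',cv2.resize(im,None,fx=10,fy=10,interpolation=cv2.INTER_LANCZOS4))
d=c['depth']
```

```text
{'joint_positions': array([ 0.557, -0.384, -0.634,  0.004, -1.324, -2.157]), 'joint_vel': array([ 0.001,  0.001, -0.001, -0.002, -0.001,  0.001]), 'joint_torque': array([ 5.5580e+00, -1.5573e+01,  3.6389e+01,  3.2520e+00,  1.3580e+00,
       -7.0000e-03]), 'ft_force': array([  3.217, -13.036,  -1.334]), 'ee_pos': array([430.133,  34.828,  42.303])}
```

View pics/z3b.png

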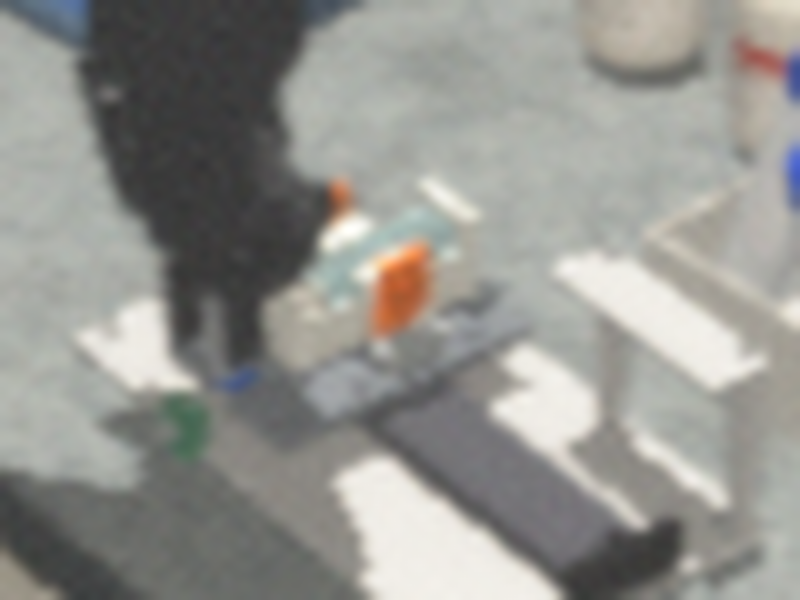

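Request:
{"op": "arm_command", "data": {"motion": [[[0,0.002,0,0],[0,0.004,0,0],[0,0.006,0,0],[0,0.008,0,0],[0,0.01,0,0],[0,0.012,0,0],[0,0.014,0,0],[0,0.014,0,0]]]}}

```text
time: 10.35
ee_pos: [430.1, 35.3, 42.3]
tool_rot: [-3.141, 0.008, 1.542]
ft_force: [5.1, -19.2, -2.2]
gripper_width: 20.5
```

Run:
```python
from h import *
s=readout.read_state(); print({k:np.round(s[k],3) for k in('joint_positions','ft_force','ft_torque','ee_pos','tool_rot')})
c=load('scene0')
# height of clamp & sizes from depth around
cc=load('top0')
for v in range(242,250):
    print(v,[tuple(np.round(world(cc,u,v)).astype(int)) for u in range(300,309)])
```

```text
{'joint_positions': array([ 0.56 , -0.383, -0.634,  0.007, -1.325, -2.162]), 'ft_force': array([  5.142, -19.237,  -2.245]), 'ft_torque': array([-6.446, -1.739,  0.021]), 'ee_pos': array([430.109,  35.302,  42.296]), 'tool_rot': array([-3.141,  0.008,  1.542])}
242 [(np.int64(432), np.int64(54), np.int64(6)), (np.int64(432), np.int64(50), np.int64(12)), (np.int64(432), np.int64(47), np.int64(4)), (np.int64(431), np.int64(43), np.int64(12)), (np.int64(431), np.int64(39), np.int64(13)), (np.int64(432), np.int64(36), np.int64(9)), (np.int64(432), np.int64(32), np.int64(7)), (np.int64(432), np.int64(29), np.int64(6)), (np.int64(432), np.int64(25), np.int64(2))]
243 [(np.int64(238), np.int64(-22), np.int64(1568)), (np.int64(428), np.int64(50), np.int64(9)), (np.int64(428), np.int64(47), np.int64(11)), (np.int64(429), np.int64(43), np.int64(4)), (np.int64(428), np.int64(40), np.int64(9)), (np.int64(428), np.int64(36), np.int64(4)), (np.int64(428), np.int64(32), np.int64(5)), (np.int64(428), np.int64(29), np.int64(4)), (np.int64(428), np.int64(25), np.int64(1))]
244 [(np.int64(425), np.int6
[... 1710 characters left out ...]
 np.int64(48), np.int64(1)), (np.int64(411), np.int64(44), np.int64(-2)), (np.int64(409), np.int64(40), np.int64(18)), (np.int64(409), np.int64(36), np.int64(17)), (np.int64(410), np.int64(33), np.int64(9)), (np.int64(411), np.int64(29), np.int64(-2)), (np.int64(410), np.int64(26), np.int64(4))]
249 [(np.int64(407), np.int64(55), np.int64(2)), (np.int64(408), np.int64(51), np.int64(0)), (np.int64(407), np.int64(47), np.int64(6)), (np.int64(407), np.int64(44), np.int64(3)), (np.int64(407), np.int64(40), np.int64(-1)), (np.int64(407), np.int64(37), np.int64(-1)), (np.int64(407), np.int64(33), np.int64(1)), (np.int64(407), np.int64(29), np.int64(2)), (np.int64(407), np.int64(26), np.int64(-2))]
```

Request:
{"op": "arm_command", "data": {"motion": [[[0,0.003,0,0],[0,0.006,0,0],[0,0.008,0,0],[0,0.009,0,0],[0,0.01,0,0],[0,0.01,0,0],[0,0.01,0,0],[0,0.01,0,0]]]}}

```text
time: 11.35
ee_pos: [430.1, 35.6, 42.3]
tool_rot: [-3.141, 0.011, 1.541]
ft_force: [6.6, -24.5, -2.1]
gripper_width: 20.7
```

Run:
```python
from h import *
s=readout.read_state(); print({k:np.round(s[k],3) for k in('joint_positions','ft_force','ft_torque','ee_pos','tool_rot')})
```

```text
{'joint_positions': array([ 0.563, -0.383, -0.635,  0.008, -1.326, -2.165]), 'ft_force': array([  6.577, -24.489,  -2.119]), 'ft_torque': array([-8.168, -2.282,  0.045]), 'ee_pos': array([430.071,  35.596,  42.278]), 'tool_rot': array([-3.141,  0.011,  1.541])}
```

View pics/scene3.png

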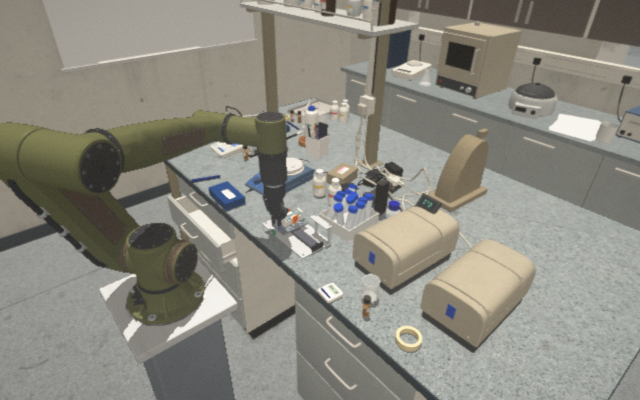

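View pics/top3.png

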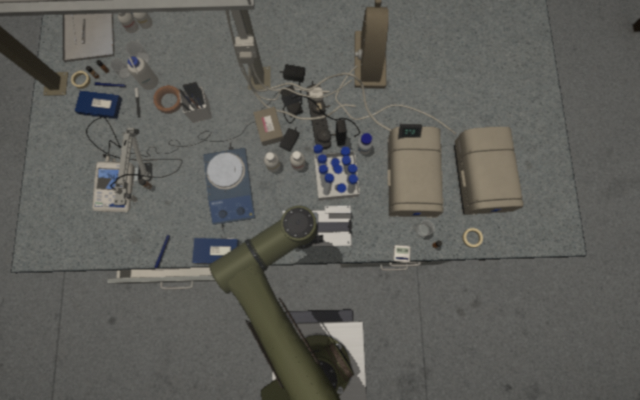

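Request:
{"op": "arm_command", "data": {"motion": [[[0,-0.02,0,0],[0,-0.04,0,0],[0,-0.05,0,0],[0,-0.06,0.01,0],[0,-0.06,0.03,0],[0,-0.06,0.05,0],[0,-0.06,0.06,0],[0,-0.06,0.06,0]]]}}

```text
time: 12.35
ee_pos: [430.2, 32.1, 51.4]
tool_rot: [3.141, -0.0, 1.543]
ft_force: [-0.7, -0.8, 0.7]
gripper_width: 20.5
```

Run:
```python
from h import *
s=readout.read_state(); print({k:np.round(s[k],3) for k in('joint_positions','ft_force','ft_torque','ee_pos','tool_rot')})
c=cap('scene','scene4'); I=c['img'].astype(int); m=(I[...,0]>I[...,2]+50)&(I[...,0]>I[...,1]+30); m[:200]=0;m[245:]=0;m[:,:270]=0;m[:,340:]=0
n,l,st,ce=cv2.connectedComponentsWithStats(m.astype(np.uint8)); print(st[1:].tolist(),ce[1:].tolist())
im=c['img'][190:250,255:335][:,:,::-1]
cv2.imwrite('pics/z4.png',cv2.resize(im,None,fx=10,fy=10,interpolation=cv2.INTER_LANCZOS4))
```

```text
{'joint_positions': array([ 0.547, -0.393, -0.622, -0.   , -1.342, -2.145]), 'ft_force': array([-0.693, -0.849,  0.654]), 'ft_torque': array([-0.012,  0.027, -0.009]), 'ee_pos': array([430.241,  32.055,  51.433]), 'tool_rot': array([ 3.141, -0.   ,  1.543])}
[[288, 209, 2, 3, 5], [292, 214, 7, 10, 44]] [[288.6, 210.2], [294.8863636363636, 218.5681818181818]]
```

View pics/z4.png

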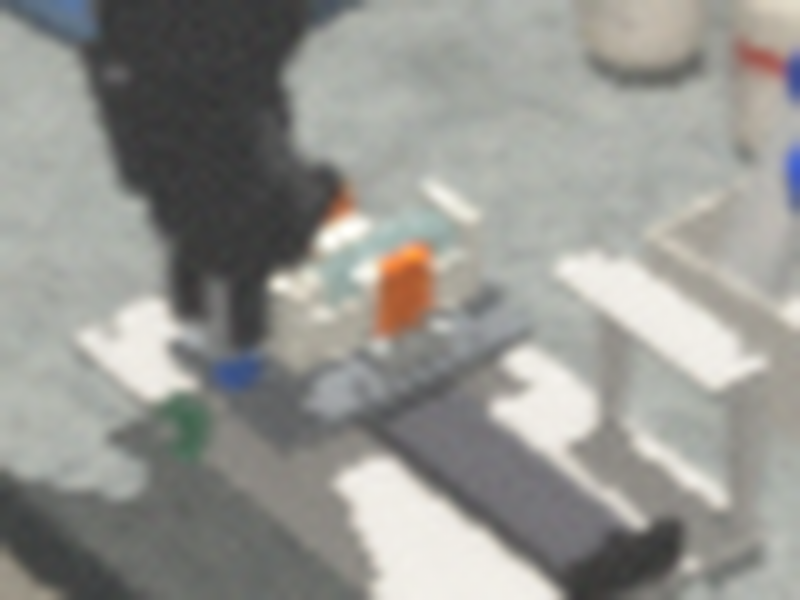

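Request:
{"op": "arm_command", "data": {"motion": [[[0,0.008,0,0],[0,0.016,0,0],[0,0.024,0,0],[0,0.03,0,0],[0,0.036,0,0],[0,0.04,0,0],[0,0.044,0,0],[0,0.046,0,0]]]}}

```text
time: 13.4
ee_pos: [430.0, 35.2, 51.1]
tool_rot: [-3.141, 0.008, 1.542]
ft_force: [4.9, -17.1, -2.4]
gripper_width: 20.5
```

Run:
```python
from h import *
s=readout.read_state(); print({k:np.round(s[k],3) for k in('joint_positions','ft_force','ft_torque','ee_pos','tool_rot')})
c=cap('scene','scene5'); I=c['img'].astype(int); m=(I[...,0]>I[...,2]+50)&(I[...,0]>I[...,1]+30); m[:200]=0;m[245:]=0;m[:,:270]=0;m[:,340:]=0
n,l,st,ce=cv2.connectedComponentsWithStats(m.astype(np.uint8)); print(st[1:].tolist(),ce[1:].tolist())
im=c['img'][190:250,255:335][:,:,::-1]
cv2.imwrite('pics/z5.png',cv2.resize(im,None,fx=10,fy=10,interpolation=cv2.INTER_LANCZOS4))
```

```text
{'joint_positions': array([ 0.56 , -0.39 , -0.622,  0.006, -1.343, -2.161]), 'ft_force': array([  4.94 , -17.085,  -2.405]), 'ft_torque': array([-5.713, -1.74 ,  0.075]), 'ee_pos': array([430.019,  35.163,  51.149]), 'tool_rot': array([-3.141,  0.008,  1.542])}
[[287, 208, 3, 4, 10], [292, 214, 6, 10, 47]] [[288.2, 209.7], [294.531914893617, 218.36170212765958]]
```

View pics/z5.png

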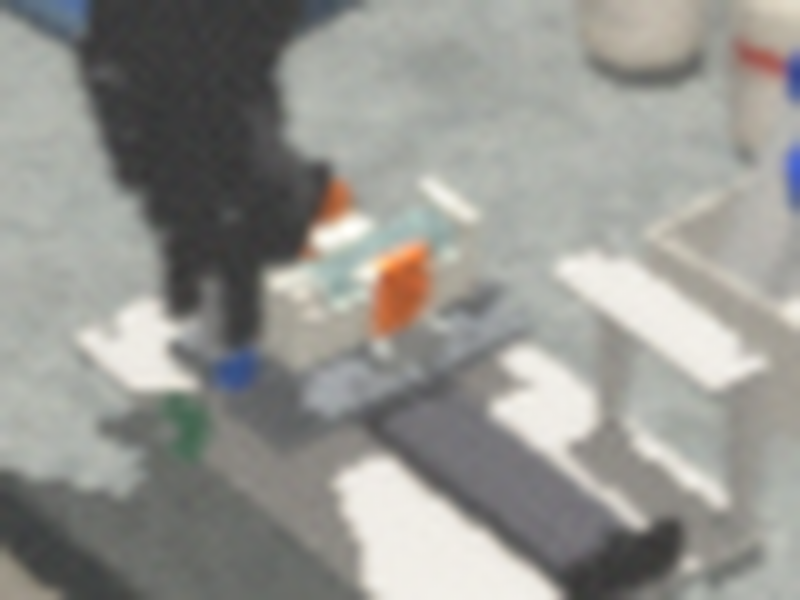

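Run:
```python
from h import *
a=load('scene4')['img'][190:250,255:335][:,:,::-1];b=load('scene5')['img'][190:250,255:335][:,:,::-1]
a4=cv2.resize(a,None,fx=5,fy=5,interpolation=cv2.INTER_LANCZOS4);b4=cv2.resize(b,None,fx=5,fy=5,interpolation=cv2.INTER_LANCZOS4)
df=cv2.resize(np.clip(128+1.5*(b.astype(int)-a).mean(2),0,255).astype(np.uint8),None,fx=10,fy=10,interpolation=cv2.INTER_NEAREST)
cv2.imwrite('pics/diff45.png',df)
ga=cv2.cvtColor(a4,cv2.COLOR_BGR2GRAY);gb=cv2.cvtColor(b4,cv2.COLOR_BGR2GRAY)
fl=cv2.calcOpticalFlowFarneback(ga,gb,None,.5,3,25,5,7,1.5,0)/5
for nm,(x,y) in {'paddleR':(405,290),'cassNear':(290,340),'cassFar':(450,205),'deckR':(480,310),'deckN':(340,400),'tab':(237,370),'strikerish':(415,350),'glass':(400,230),'fingR':(240,320),'rail':(650,560),'hd':(650,300)}.items():
    print(nm,fl[y//2-4:y//2+5,x//2-4:x//2+5].mean((0,1)).round(2))
```

```text
paddleR [-0.12 -0.16]
cassNear [-0.43 -0.19]
cassFar [-0.09 -0.09]
deckR [-0.3  -0.13]
deckN [-0.26 -0.2 ]
tab [-0.29 -0.11]
strikerish [-0.22 -0.21]
glass [ 0.16 -0.13]
fingR [-0.55 -0.35]
rail [-0.01  0.03]
hd [-0.01 -0.02]
```

View pics/diff45.png

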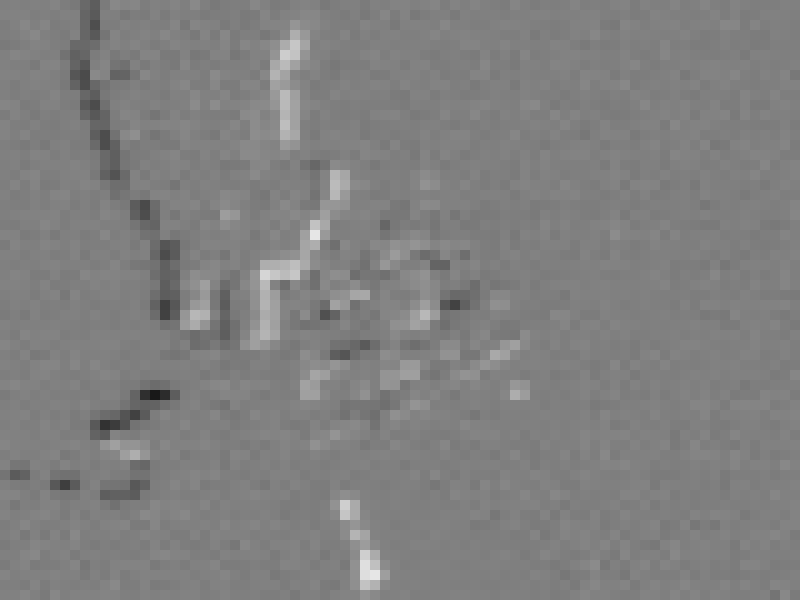

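Request:
{"op": "arm_command", "data": {"motion": [[[0,-0.03,0,0],[0,-0.05,0,0],[-0.02,-0.05,0,0],[-0.04,-0.05,0,0],[-0.04,-0.04,0,0],[-0.04,-0.03,0,0],[-0.04,-0.015,0,0],[-0.04,0,0,0]]]}}

```text
time: 14.45
ee_pos: [424.0, 35.7, 51.4]
tool_rot: [-3.141, 0.007, 1.542]
ft_force: [4.9, -19.1, -1.6]
gripper_width: 20.7
```

Run:
```python
from h import *
s=readout.read_state(); print({k:np.round(s[k],3) for k in('joint_positions','ft_force','ft_torque','ee_pos','tool_rot')})
c=cap('scene','scene6'); I=c['img'].astype(int); m=(I[...,0]>I[...,2]+50)&(I[...,0]>I[...,1]+30); m[:200]=0;m[245:]=0;m[:,:270]=0;m[:,340:]=0
n,l,st,ce=cv2.connectedComponentsWithStats(m.astype(np.uint8)); print(st[1:].tolist(),ce[1:].tolist())
im=c['img'][190:250,255:335][:,:,::-1]
cv2.imwrite('pics/z6.png',cv2.resize(im,None,fx=10,fy=10,interpolation=cv2.INTER_LANCZOS4))
```

```text
{'joint_positions': array([ 0.569, -0.41 , -0.636,  0.006, -1.35 , -2.17 ]), 'ft_force': array([  4.899, -19.104,  -1.649]), 'ft_torque': array([-6.206, -1.468, -0.023]), 'ee_pos': array([424.019,  35.678,  51.389]), 'tool_rot': array([-3.141,  0.007,  1.542])}
[[284, 208, 6, 8, 22], [292, 214, 6, 10, 47]] [[286.72727272727275, 210.86363636363637], [294.531914893617, 218.36170212765958]]
```

View pics/z6.png

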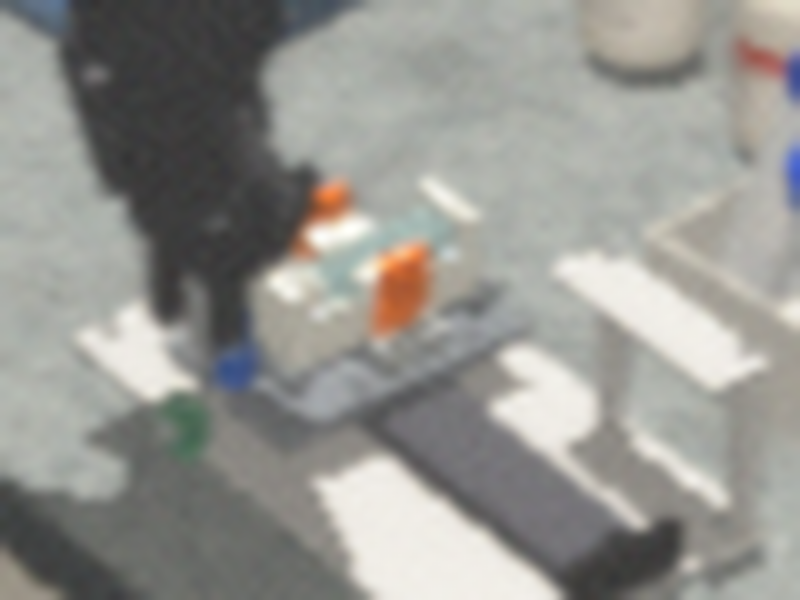

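Request:
{"op": "arm_command", "data": {"motion": [[[0,-0.03,0,0],[0,-0.05,0.05,0],[0,-0.05,0.25,0],[0,-0.05,0.45,0],[0,0.2,0.5,0],[0,0.5,0.5,0],[0,0.8,0.5,0],[0,1.0,0.5,0]]]}}

```text
time: 15.5
ee_pos: [423.9, 191.1, 126.9]
tool_rot: [3.141, -0.001, 1.545]
ft_force: [0.8, -0.4, -0.3]
gripper_width: 20.1
```

Run:
```python
from h import *
for n in('scene','top'):
    c=cap(n,n+'7')
    b=(195,265,270,365) if n=='top' else (185,260,250,350)
    im=c['img'][b[0]:b[1],b[2]:b[3]][:,:,::-1]
    cv2.imwrite('pics/%sz7.png'%n,cv2.resize(im,None,fx=8,fy=8,interpolation=cv2.INTER_CUBIC))
```

```text
(no output)
```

View pics/scenez7.png

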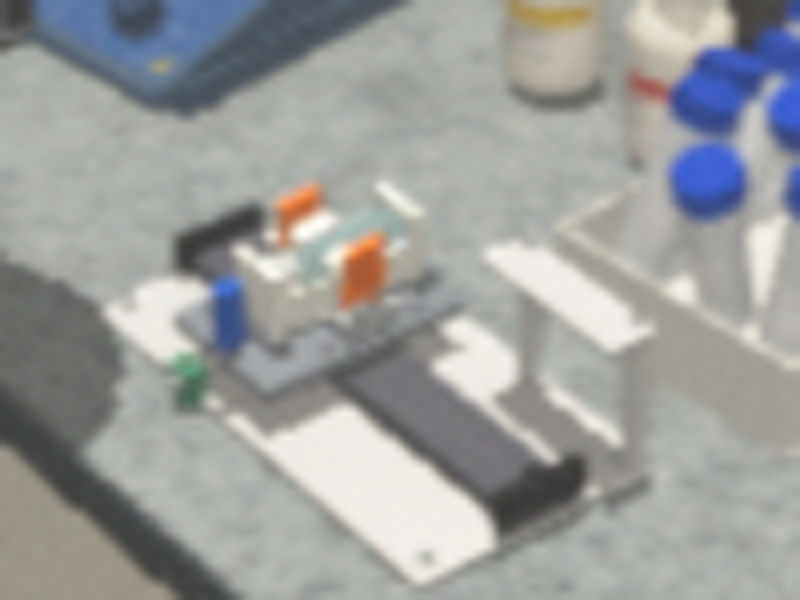

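View pics/topz7.png

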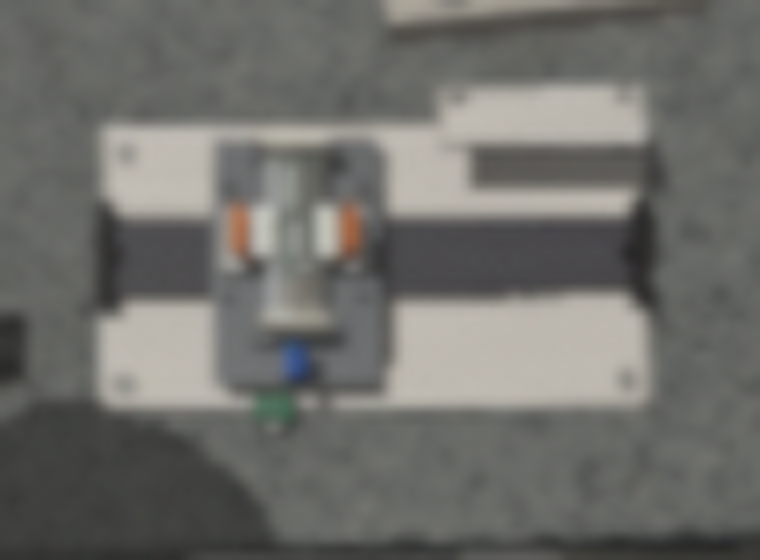

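Run:
```python
from h import *
c=load('top7'); g=cv2.cvtColor(c['img'],cv2.COLOR_RGB2GRAY).astype(float)
f=lambda x,y:((x+.5)/8-.5+270,(y+.5)/8-.5+195)
def vedge(rows,u0,u1,sign,z):
    P=[]
    for v in rows:
        d=np.diff(g[v,u0:u1])*sign;k=np.clip(d,0,None)**2;u=u0+.5+(k*np.arange(len(k))).sum()/k.sum();P.append(worldz(c,u,v,z))
    P=np.array(P);print(P.mean(0).round(2),P[:,1].std().round(2));return P.mean(0)
R=vedge(range(234,241),313,323,1,30);L=vedge(range(234,241),294,301,-1,30)
print('deck y',(R+L)/2,'width',L[1]-R[1])
# clamp in top0 and 7
I=c['img'].astype(int);G=I[...,1]-np.maximum(I[...,0],I[...,2]); ys,xs=np.mgrid[243:250,298:312]; w=np.clip(G[243:250,298:312]-3,0,None)
u,v=(xs*w).sum()/w.sum(),(ys*w).sum()/w.sum();print('clamp',u,v,worldz(c,u,v,15.),worldz(c,u,v,21.)); print(w)
print([np.round(worldz(c,*f(x,y),z),1) for x,y,z in((237,228,74),(350,228,74),(296,355,63))])
print(readout.read_state()['ft_torque'])
```

```text
[445.39 -14.57  30.  ] 0.52
[447.75  65.95  30.  ] 0.1
deck y [446.57005966  25.69171357  30.        ] width 80.51371149479985
clamp 303.788679245283 245.52075471698114 [418.12735681  40.29670633  15.        ] [417.42944379  40.05512498  21.        ]
[[ 0  0  0  0  1  1  1  0  0  0  0  0  0  0]
 [ 0  0  0  2  9 10 11 11  6  0  0  0  0  0]
 [ 0  0  0  4 14 16 17 17 11  0  0  0  0  0]
 [ 0  0  0  7 14 14 16 17 12  1  0  0  0  0]
 [ 0  0  0  4  8  8  9 10  7  1  0  0  0  0]
 [ 0  0  0  0  1  1  0  2  2  0  0  0  0  0]
 [ 0  0  0  0  0  0  0  0  0  0  0  0  0  0]]
[array([490.6,  52.4,  74. ]), array([489.1,   3. ,  74. ]), array([435.4,  28.2,  63. ])]
[-0.07746791  0.06122968  0.02448932]
```

Request:
{"op": "arm_command", "data": {"motion": [[[0.01,-0.2,0,0],[0.02,-0.45,0,0],[0.027,-0.7,0,0],[0.027,-0.9,0,0],[0.027,-1.0,-0.05,0],[0.027,-1.0,-0.1,0],[0.027,-1.0,-0.1,0],[0.027,-1.0,-0.1,0]]], "grip": 0.8}}

```text
time: 16.6
ee_pos: [428.2, 39.4, 111.3]
tool_rot: [-3.141, 0.0, 1.544]
ft_force: [-0.4, 0.3, -0.8]
gripper_width: 17.2
```

Request:
{"op": "arm_command", "data": {"motion": [[[0,-0.04,0,0],[0,-0.063,-0.05,0],[0,-0.063,-0.15,0],[0,-0.063,-0.25,0],[0,-0.063,-0.35,0],[0,-0.063,-0.42,0],[0,-0.063,-0.44,0],[0,-0.063,-0.44,0]]]}}

```text
time: 17.6
ee_pos: [428.3, 29.4, 45.4]
tool_rot: [3.141, 0.0, 1.543]
ft_force: [0.0, 0.4, -0.2]
gripper_width: 17.2
```

Request:
{"op": "arm_command", "data": {"motion": [[[0,0.01,0,0],[0,0.03,0,0],[0.001,0.05,0,0],[0.001,0.07,0,0],[0.001,0.07,0,0],[0.001,0.07,0,0],[0.001,0.07,0,0],[0.001,0.07,0,0]]]}}

```text
time: 18.6
ee_pos: [428.4, 34.4, 45.8]
tool_rot: [-3.141, 0.011, 1.541]
ft_force: [6.1, -24.8, -1.4]
gripper_width: 17.6
```

Run:
```python
from h import *
s=readout.read_state(); print({k:np.round(s[k],3) for k in('joint_positions','ft_force','ft_torque','ee_pos','tool_rot')})
c=cap('scene','scene8'); I=c['img'].astype(int); m=(I[...,0]>I[...,2]+50)&(I[...,0]>I[...,1]+30); m[:200]=0;m[245:]=0;m[:,:270]=0;m[:,340:]=0
n,l,st,ce=cv2.connectedComponentsWithStats(m.astype(np.uint8)); print(st[1:].tolist(),ce[1:].tolist())
im=c['img'][190:250,255:335][:,:,::-1]
cv2.imwrite('pics/z8.png',cv2.resize(im,None,fx=10,fy=10,interpolation=cv2.INTER_LANCZOS4))
```

```text
{'joint_positions': array([ 0.563, -0.392, -0.635,  0.009, -1.334, -2.166]), 'ft_force': array([  6.138, -24.764,  -1.421]), 'ft_torque': array([-8.202, -2.219, -0.011]), 'ee_pos': array([428.443,  34.362,  45.81 ]), 'tool_rot': array([-3.141,  0.011,  1.541])}
[[287, 208, 3, 4, 9], [292, 214, 6, 10, 47]] [[288.3333333333333, 209.66666666666666], [294.531914893617, 218.2127659574468]]
```

View pics/z8.png

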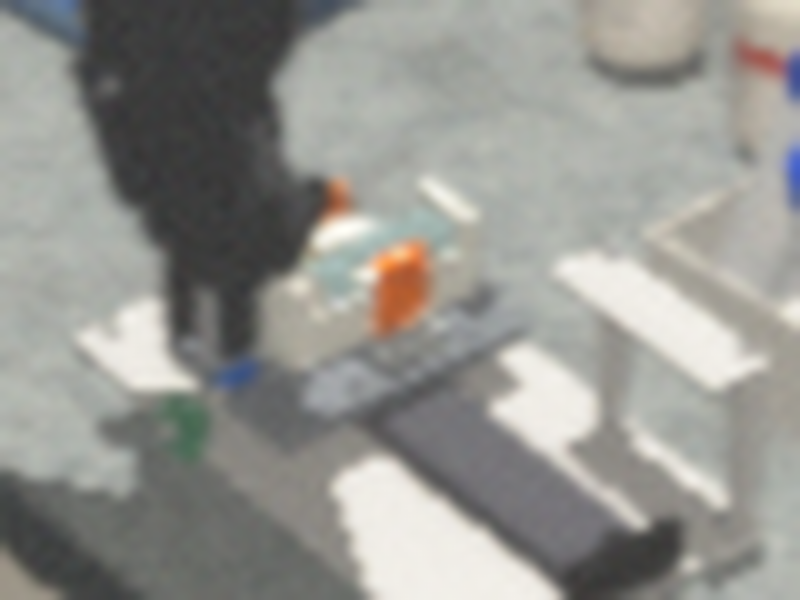

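Request:
{"op": "arm_command", "data": {"motion": [[[0,0.004,0,0],[0,0.008,0,0],[0,0.011,0,0],[0,0.013,0,0],[0,0.014,0,0],[0,0.015,0,0],[0,0.015,0,0],[0,0.015,0,0]]]}}

```text
time: 19.65
ee_pos: [428.3, 42.2, 45.3]
tool_rot: [-3.142, -0.0, 1.543]
ft_force: [-0.7, 0.2, 0.0]
gripper_width: 16.9
```

It broke through. I'll check where the carriage is.

Run:
```python
from h import *
c=cap('scene','scene9'); I=c['img'].astype(int); m=(I[...,0]>I[...,2]+50)&(I[...,0]>I[...,1]+30); m[:200]=0;m[245:]=0;m[:,:270]=0;m[:,340:]=0
n,l,st,ce=cv2.connectedComponentsWithStats(m.astype(np.uint8)); print(st[1:].tolist(),ce[1:].tolist())
im=c['img'][190:250,255:335][:,:,::-1]
cv2.imwrite('pics/z9.png',cv2.resize(im,None,fx=10,fy=10,interpolation=cv2.INTER_LANCZOS4))
s=readout.read_state(); print({k:np.round(s[k],3) for k in('time','ft_force','ft_torque','ee_pos')})
```

```text
[[286, 207, 3, 4, 8], [290, 213, 7, 9, 48]] [[286.75, 208.25], [293.1875, 217.04166666666666]]
{'time': np.float64(19.7), 'ft_force': array([ 0.104,  0.297, -0.388]), 'ft_torque': array([-0.029, -0.027,  0.013]), 'ee_pos': array([428.331,  42.166,  45.259])}
```

View pics/z9.png

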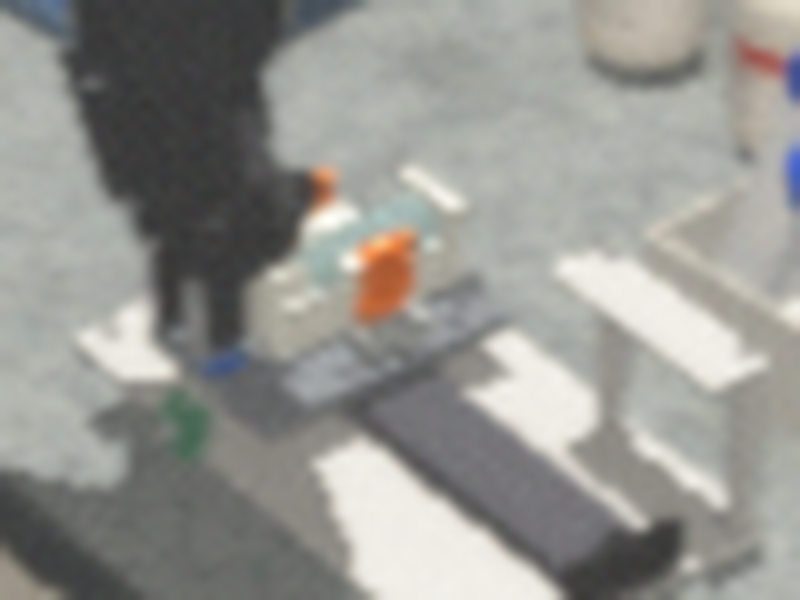

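Request:
{"op": "arm_command", "data": {"motion": [[[0,-0.008,0,0],[0,-0.013,0,0],[0,-0.013,0.0,0],[0,-0.013,0.08,0],[0,-0.013,0.2,0],[0,-0.013,0.35,0],[0,-0.013,0.47,0],[0,-0.013,0.53,0]]]}}

```text
time: 20.7
ee_pos: [428.9, 40.4, 126.6]
tool_rot: [3.14, -0.001, 1.543]
ft_force: [-0.1, -0.1, 0.2]
gripper_width: 17.0
```

Request:
{"op": "arm_command", "data": {"motion": [[[0.05,-0.01,0,0],[0.15,-0.013,0,0],[0.25,-0.015,0,0],[0.35,-0.015,0,0],[0.41,-0.015,0,0],[0.412,-0.015,0,0],[0.412,-0.015,0,0],[0.412,-0.015,0,0]]], "grip": 0}}

```text
time: 21.7
ee_pos: [489.9, 38.0, 124.9]
tool_rot: [3.141, -0.0, 1.543]
ft_force: [-1.0, -0.1, 0.1]
gripper_width: 85.4
```

Run:
```python
from h import *
c=cap('scene','scene10'); I=c['img'].astype(int); m=(I[...,0]>I[...,2]+50)&(I[...,0]>I[...,1]+30); m[:200]=0;m[245:]=0;m[:,:270]=0;m[:,340:]=0
n,l,st,ce=cv2.connectedComponentsWithStats(m.astype(np.uint8)); print(st[1:].tolist(),ce[1:].tolist())
im=c['img'][175:250,245:345][:,:,::-1]
cv2.imwrite('pics/z10.png',cv2.resize(im,None,fx=8,fy=8,interpolation=cv2.INTER_LANCZOS4))
s=readout.read_state(); print({k:np.round(s[k],3) for k in('time','ft_force','ft_torque','ee_pos','gripper_width')})
yx=np.array([.0277,.9996])
for y in(36,38,40):
    d=np.array([490.3,y]); print(y,proj(c,[[*(d-27*yx),61],[*(d+27*yx),61],[*(d-57*np.array([.9996,-.0277])),50]]).round(1).tolist())
```

```text
[[283, 207, 6, 8, 27], [290, 213, 7, 10, 46]] [[284.8888888888889, 210.0], [293.04347826086956, 217.5]]
{'time': np.float64(21.75), 'ft_force': array([-0.928,  0.226,  0.122]), 'ft_torque': array([-0.034,  0.008, -0.014]), 'ee_pos': array([489.967,  38.004, 124.967]), 'gripper_width': np.float64(85.525)}
36 [[293.5, 217.5], [284.8, 210.7], [276.1, 222.1]]
38 [[293.1, 217.2], [284.5, 210.5], [275.8, 221.9]]
40 [[292.8, 217.0], [284.2, 210.2], [275.5, 221.6]]
```

View pics/z10.png

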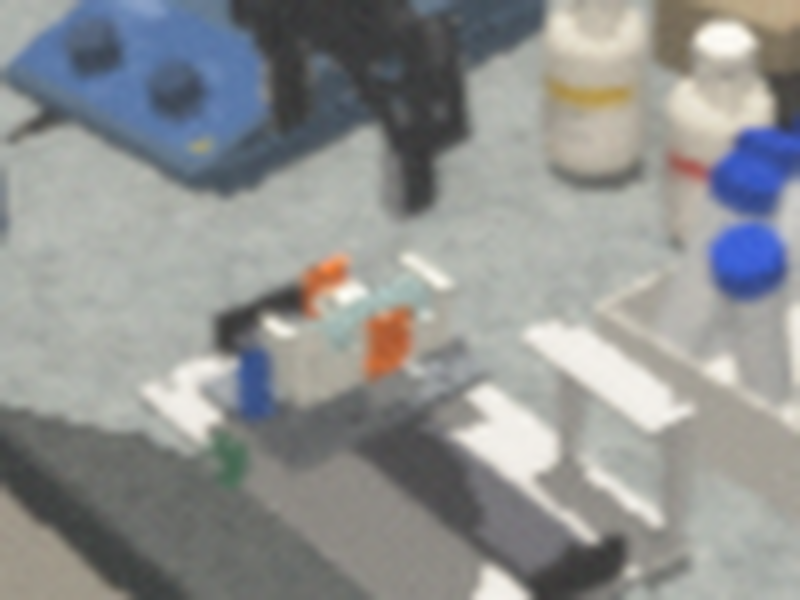

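Request:
{"op": "arm_command", "data": {"motion": [[[0.002,0,-0.06,0],[0.002,0,-0.15,0],[0.002,0,-0.25,0],[0.002,0,-0.35,0],[0.002,0,-0.43,0],[0.002,0,-0.49,0],[0.002,0,-0.53,0],[0.002,0,-0.54,0]]]}}

```text
time: 22.75
ee_pos: [490.4, 37.9, 43.5]
tool_rot: [-3.141, 0.0, 1.543]
ft_force: [0.2, -0.6, -0.1]
gripper_width: 85.4
```

Run:
```python
from h import *
c=cap('scene','scene11')
im=c['img'][175:250,245:345][:,:,::-1]
cv2.imwrite('pics/z11.png',cv2.resize(im,None,fx=8,fy=8,interpolation=cv2.INTER_LANCZOS4))
s=readout.read_state(); print({k:np.round(s[k],3) for k in('time','ft_force','ft_torque','ee_pos','gripper_width')})
```

```text
{'time': np.float64(22.8), 'ft_force': array([-0.455, -0.146,  0.143]), 'ft_torque': array([-0.036, -0.018, -0.   ]), 'ee_pos': array([490.501,  37.924,  43.659]), 'gripper_width': np.float64(85.156)}
```

View pics/z11.png

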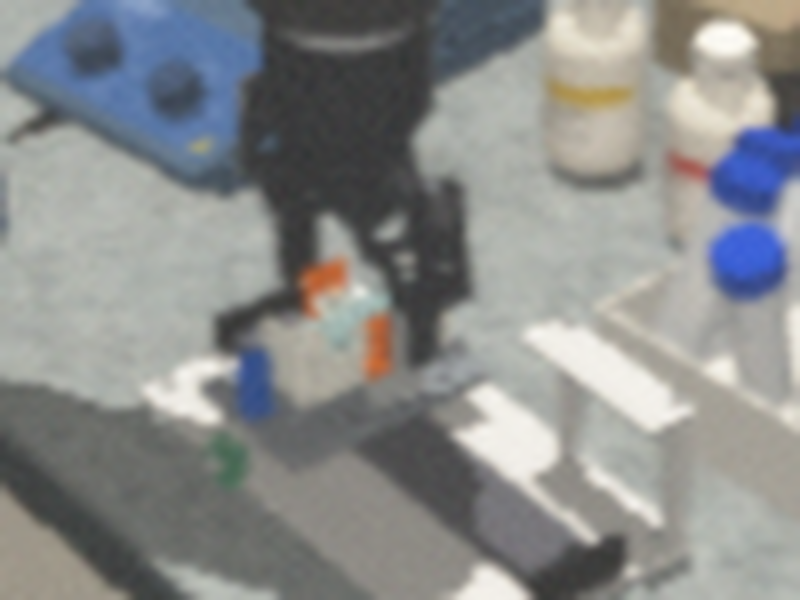

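Request:
{"op": "arm_command", "data": {"motion": [[[0,0,0,0],[0,0,0,0],[0,0,0,0],[0,0,0,0],[0,0,0,0],[0,0,0,0],[0,0,0,0],[0,0,0,0]]], "grip": 0.7}}

```text
time: 23.8
ee_pos: [491.7, 38.2, 46.1]
tool_rot: [3.138, -0.001, 1.544]
ft_force: [-2.0, 0.6, 9.1]
gripper_width: 36.5
```

Run:
```python
from h import *
c=cap('scene','scene12')
im=c['img'][175:250,245:345][:,:,::-1]
cv2.imwrite('pics/z12.png',cv2.resize(im,None,fx=8,fy=8,interpolation=cv2.INTER_LANCZOS4))
s=readout.read_state(); print({k:np.round(s[k],3) for k in('time','ft_force','ft_torque','ee_pos','gripper_width')})
```

```text
{'time': np.float64(23.85), 'ft_force': array([-2.874,  0.412,  8.892]), 'ft_torque': array([ 0.206,  0.904, -0.009]), 'ee_pos': array([491.653,  38.174,  46.125]), 'gripper_width': np.float64(36.771)}
```

View pics/z12.png

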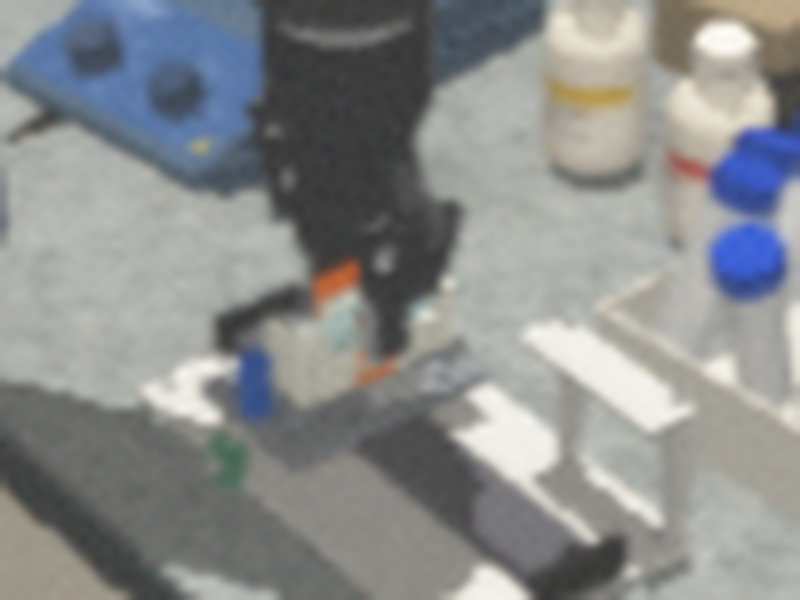

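Request:
{"op": "arm_command", "data": {"motion": [[[0,0,0.01,0],[0,0,0.02,0],[0,0,0.03,0],[0,0,0.05,0],[0,0,0.07,0],[0,0,0.1,0],[0,0,0.13,0],[0,0,0.15,0]]]}}

```text
time: 24.85
ee_pos: [490.6, 38.0, 66.7]
tool_rot: [3.141, -0.0, 1.543]
ft_force: [0.2, 0.0, -1.0]
gripper_width: 36.8
```

Run:
```python
from h import *
c=cap('scene','scene13')
im=c['img'][175:250,245:345][:,:,::-1]
cv2.imwrite('pics/z13.png',cv2.resize(im,None,fx=8,fy=8,interpolation=cv2.INTER_LANCZOS4))
s=readout.read_state(); print({k:np.round(s[k],3) for k in('time','ft_force','ft_torque','ee_pos','gripper_width')})
```

```text
{'time': np.float64(24.9), 'ft_force': array([ 0.634, -0.476, -0.623]), 'ft_torque': array([-0.007, -0.044, -0.025]), 'ee_pos': array([490.755,  38.004,  67.086]), 'gripper_width': np.float64(36.619)}
```

View pics/z13.png

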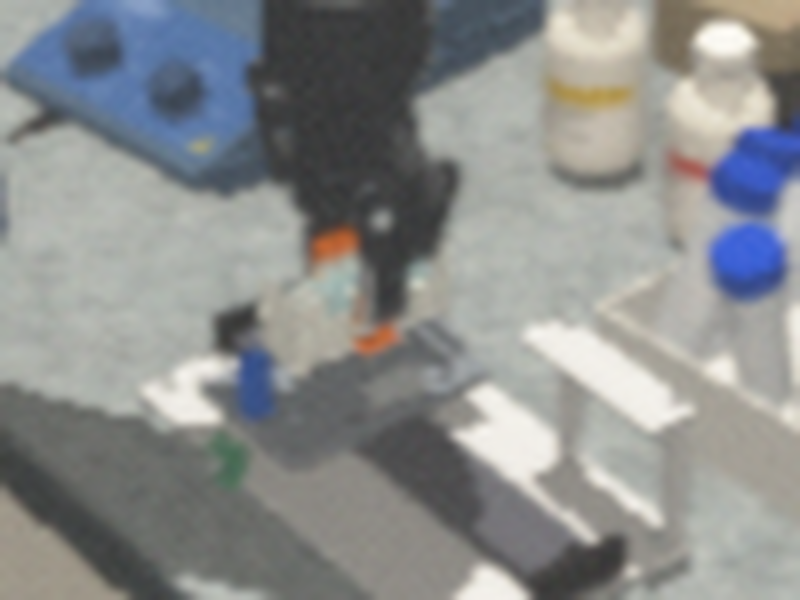

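The cassette is rising with the fingers: its near end now sits above the tab base and Fz is about −1 N. I'll continue the lift.

Request:
{"op": "arm_command", "data": {"motion": [[[0,0,0.04,0],[0,0,0.12,0],[0,0,0.22,0],[0,0,0.33,0],[0,0,0.44,0],[0,0,0.54,0],[0,0,0.62,0],[0,0,0.66,0]]]}}

```text
time: 25.9
ee_pos: [490.6, 38.0, 166.1]
tool_rot: [3.141, -0.0, 1.543]
ft_force: [0.1, 0.0, -1.4]
gripper_width: 36.8
```

Request:
{"op": "arm_command", "data": {"motion": [[[0,0,0.02,0],[0,0,0.03,0],[0,0,0.03,0],[0,0,0.03,0],[0,0,0.03,0],[0,0,0.03,0],[0,0,0.03,0],[0,0,0.03,0]]]}}

```text
time: 26.9
ee_pos: [490.4, 37.9, 169.7]
tool_rot: [-3.142, -0.0, 1.543]
ft_force: [-0.0, 0.5, -1.4]
gripper_width: 36.3
```

Run:
```python
from h import *
c=cap('scene','scene14')
im=c['img'][155:250,235:355][:,:,::-1]
cv2.imwrite('pics/z14.png',cv2.resize(im,None,fx=6.5,fy=6.3,interpolation=cv2.INTER_LANCZOS4))
s=readout.read_state(); print({k:np.round(s[k],3) for k in('time','ft_force','ft_torque','ee_pos','gripper_width')})
t=cap('top','top14')
cv2.imwrite('pics/top14z.png',cv2.resize(t['img'][150:270,200:370][:,:,::-1],None,fx=4.5,fy=4.5,interpolation=cv2.INTER_LANCZOS4))
# tab bottom/deck check vs scene10 (blue tab centroid)
for fn in('scene10','scene14'):
    q=load(fn);I=q['img'].astype(int);m=(I[...,2]>I[...,0]+40)&(I[...,2]>I[...,1]+20);m[:212]=0;m[235:]=0;m[:,:268]=0;m[:,284:]=0
    vs,us=np.where(m);print(fn,us.mean(),vs.mean(),len(us))
```

```text
{'time': np.float64(26.95), 'ft_force': array([ 0.132, -0.8  , -1.78 ]), 'ft_torque': array([-0.038,  0.049, -0.021]), 'ee_pos': array([490.439,  37.924, 169.749]), 'gripper_width': np.float64(36.491)}
scene10 276.4 222.7 30
scene14 276.5 222.23529411764707 34
```

View pics/z14.png

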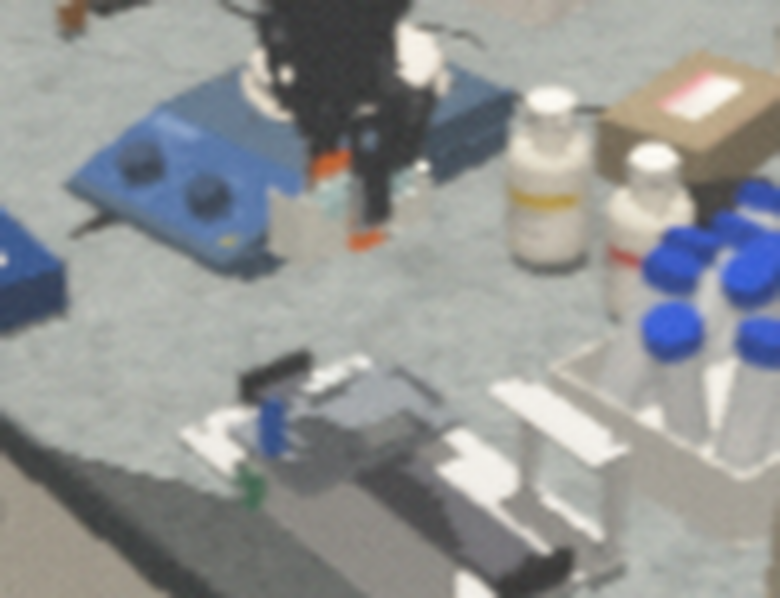

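View pics/top14z.png

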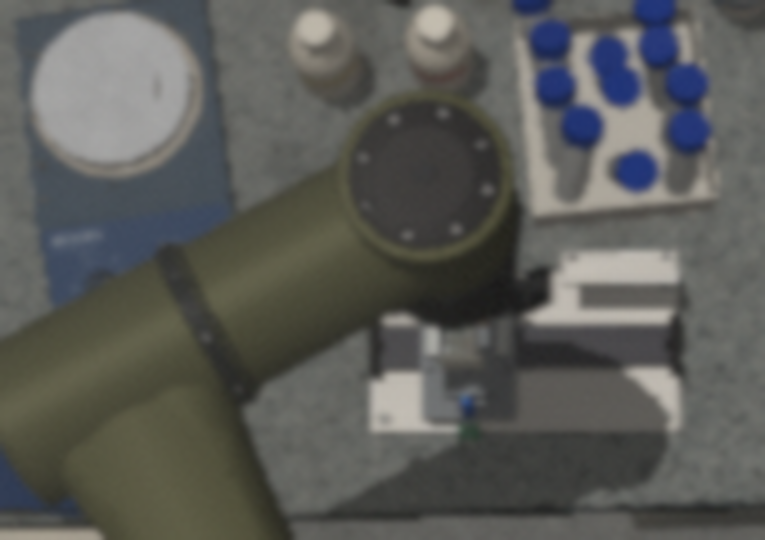

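The top view puts the tab (467,405) in line with the clamp (469,432), so the carriage is still in the detent. I'll check the cassette height in the image, then hand in.

Run:
```python
from h import *
c=load('scene14')
P=[[490.4-42,38+1.2-16,153],[490.4-42,38+1.2+16,153],[490.4+42,38-1.2-16,153]]
print(((proj(c,P)-[235,155])*[6.5,6.3]).round())
r.job_done()
```

```text
[[298. 272.]
 [263. 248.]
 [426. 223.]]
the job is handed in; nothing more can be done
```

The cassette is out of the carriage and held level by its squeezed catches, about 12 cm above its seat. I've handed the job in, and it gave no verdict.

**What I did:** I pushed the carriage by the blue tab with the fingers straddling it, until it dropped into the detent at the clamp. I then opened the gripper, straddled the catches, squeezed both and lifted straight up.

**Last checks:**
- **Position:** The tool stands at z = 170 mm, 124 mm above where it gripped. The cassette's lower edge in the image fits an underside about 123 mm above the deck, to within 1–2 pixels.
- **Grip:** The finger opening is 36.5 mm and the wrist reads about −1.5 N vertically, which matches the cassette's weight.
- **Carriage:** In the top view, the tab and deck line up with the clamp to about 1 mm. The tab did not move in the image during the lift.
- **Other objects:** The ones visible in the last views look undisturbed; I did not measure them individually.

**What disagreed:**
- **Ridge force:** The carriage stuck about 9 mm before the pick-up point. The last force I read before it gave way was about 25 N, and it let go during a slow push commanded to about 35 N. The task says 3 to 6 N, and I could not explain the difference. The sticking cost about 10 s, and I handed in at 27 s of the 48 s.
- **Opening over the catches:** It was 36.5 mm, not the stated 41 mm at the stops, so I take the catches to be fully pressed in.

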